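# Show which compartment holds the plug adapter

### The arm

A 6-joint arm with a two-finger parallel gripper is mounted at the origin on a cart in front of the work surface, level with it; the furniture and walls round the work are solid. World frame = base frame: x ahead of the robot, y to its left, z up, the work surface at z = 0. Lengths are in mm, angles in rad, forces in N, time in s.
With the tool pointing down it reaches from about 350 to 775 mm from the base axis. Payload 7.3 kg.
Tool frame: the origin (TCP) lies at the very end of the fingers, on their centre line; the grasp point (between the pads) lies 19 mm behind it; z points along the fingers, y is the line along which they close (so a half turn about z gives the same grasp; the last joint's range is limited). The gripper opens to 92 mm and grips with 3 to 60 N. Pads are 19 mm wide; open, the fingers measure 130 mm over their backs; the gripper's body (75 mm by 190 mm) begins 47 mm behind the grasp point.
Start: joints at [1.018, 0.342, 1.524, -0, 1.275, -0.146], TCP at [207.716, 482.181, 226.741] pointing down, gripper open.
Joint ranges: [-2.53, 2.53], [-0.77, 2.02], [0.04, 2.7], [-1, 4.14], [0.28, 2.66], [-3.11, 3.11]. Speed limits (rad/s): [2.57, 2.57, 3.14, 3.14, 3.14, 3.14].

### API

Orientations are given as [roll, pitch, yaw] about the fixed x, y, z axes, in that order (R = Rz(yaw) Ry(pitch) Rx(roll)).
In Python, from plant import bot gives the robot as it stands.
- The arm moves only by the tool jog_arm, never from a script. Its argument "targets" is a list of rows, each an object with "xyz": the shift along the tool's x, y, z as a fraction of full scale, a list of three; "spin": the turn about the tool's z as a fraction of full scale. In form: [{"xyz": [x, y, z], "spin": spin}, ...]. A call has exactly 10 rows; each row shifts and turns the commanded pose from where the row before left it, along the tool's axes as they then stand; what a row does not reach is not made up. Full scale, the value 1, is 80 mm for a shift and 0.1 rad for a turn. A row lasts 1/8 s, in which the tool goes at most 62.5 mm and 10.7 degrees, less where a joint would pass 70% of its speed; a pose out of reach is approached as far as the arm can. A call with a number of a shift or a turn outside -1 to 1 is refused whole. A call with a gripper value outside its range is refused whole. "gripper" is the opening in per cent of the stroke, from 0 (shut) to 100 (fully open), set as the call begins (left out, the last holds). The fingers move at their own pace and stop on an object; the grip force is fixed at half the most. Time passes only in rows, so rows that do not move let the fingers close, or fill a call up. It gives the time, the measured TCP pose, the force, the opening and the grip force at its end, in the units of the state.
- bot.get_obs(): the state, without advancing time (a new reading comes with each control period).
- bot.capture(name): name is "side" or "top"; returns the picture (384x512x3 uint8, blue, green, red); there is no depth.
- bot.get_calibration(name): a dict with "vfov" (degrees; the focal length in pixels is half the picture's height over the tangent of half this angle, whatever the lens; pixels are square), "cx", "cy" (the principal point, pixels), "eye" and "rotation" of the camera in the world. Camera axes: x right, y down, z forward; pixel columns grow to the right and rows downward; lengths in mm; the calibration is good to about 2 mm. A picture is of the moment at which its call begins. get_calibration takes no time and is no camera call.
- bot.close_job(): hands the job in; it is judged then, once.
The state is a dict: "time": time; "joint_positions": joint angles; "dq": joint speeds; "tau": joint torques, N m; "tool_pos": TCP position; "tcp_rot": TCP orientation; "contact_force": force on the tool from outside, world axes, zero at the start; "moment": the same for the moment, N m; "grip_width": finger opening in mm; "finger_force": force on a finger pad.
Only numpy, scipy, OpenCV 4.12 (cv2) and the standard library are available. Lean on these libraries where they do the work, as an engineer would, in place of code of your own. Each camera call takes 0.05 s, during which the arm holds its last target. There are 200 camera calls.

### The job

A colleague is looking for the plug adapter. Gently swing the half-open lid of the clear organiser all the way up and back, then point straight down at the plug adapter from just above it, the fingertips a centimetre or two over it and touching nothing, for a good two seconds so that she sees which compartment it is in, and finally push the lid fully shut again so that nothing spills. Work the lid with the fingers only, do not touch the parts in the organiser or pick anything up, and leave the things on the bench where they are.

Things in the scene. Friction and masses are not known exactly. Their poses are not given: they have to be found in the camera images.
- organiser: Clear plastic compartment box, fixed, 115 (x) x 172 (y) x 49 mm. Origin: centre of its underside; x from the front to the hinged back, y left, z up. Two rows of three compartments: floor 4, rim 44, dividers 40 mm above the origin. Front row (each 58 x 54 mm) centred at x = -26, y = -56, 0, 56 mm: in it, in any order, the plug adapter and two couplings. The back row holds small connectors.
- organiser_lid (a joint): Hinge of the clear flat lid, along the organiser's y at its back rim. 0 = shut, grows as the front edge swings up and back, 1.57 = upright, stop at 1.745. Starts at 0.75 to 1.05, half open. Hinge friction (0.047 N m; lid 80 g) holds it where it is left above about 0.4 rad; lower it may sink slowly or need about 1 N on top. No latch. Bears 40 N. All the way open: 1.45 or more.
- lid_hinge (a point): Middle of the lid's hinge axis, fixed in the organiser at x = +63 mm, z = 46 mm of its frame; axes as the organiser's.
- lid_edge (a point): Middle of the lid's front (free) edge, mid-thickness; moves with the lid on a radius of 121 mm about the hinge axis. The lid is a plate 2.2 mm thick with a small blue tab in front of this edge, 117 mm from hinge side to free edge, 172 mm wide. With the lid shut this point is 58 mm in front of the organiser's origin and 48 mm above it.
- adapter_plug: Loose white plug adapter: a rounded block 45 x 45 mm, 36 mm high, three small dark holes in its top, standing on the floor of one of the front compartments; its top is 40 mm above the organiser's underside, just below the rim. Origin: centre of its underside, z up.
- coupling_1: Loose straight conduit coupling, a pale grey tube 27 mm across and 50 mm long (along its y), lying in another front compartment. Origin under its middle.
- coupling_2: A second coupling like the first, in the third front compartment. Origin under its middle.
- tape_green: Roll of green tape, 66 mm across, 15 mm high, lying left of the organiser; a bystander. Origin under its centre.
- tape_black: Roll of black tape, 70 mm across, 18 mm high, lying behind the organiser; a bystander.
- tape_measure: Tape measure standing on the bench, 36 x 82 x 65 mm, behind right; a bystander.
- padlock: Brass padlock lying flat, 62 x 40 x 17 mm, behind right; a bystander.
- marker_1: Black marker pen lying behind the vice, 130 mm long, 17 mm thick; a bystander.
- multimeter: Multimeter on its back, 140 x 68 x 47 mm, left and in front of the organiser; a bystander.
- screw_jar: Jar of screws with a screwed lid, 63 mm across, 80 mm high, at the back; a bystander.
- can_small: White spray can, 58 mm across, 150 mm high, at the back; a bystander.
- can_silver: Silver and white spray can, 66 mm across, 170 mm high, at the back left; a bystander.
Things that resemble listed ones, but are neither listed nor needed, are in the scene too. Leave any pink look-alike of the adapter_plug alone.

How it is judged (in metres and radians):
On the way, in this order (a step that is already met when the one before it is completed fails the run):
1. the lid is swung all the way up and back (1.45 rad or more) (value of joint organiser_lid above 1.45 rad), for 0.2 s.
2. with the lid open, the fingertips point at the plug adapter from above for two seconds: within 18 mm of its centre line and 4 cm of its top, touching nothing (value of joint organiser_lid above 1.4 rad and horizontal distance between the grasp point and adapter_plug below 0.018 m and z of the grasp point in the frame of adapter_plug between 0.054 and 0.095 m and contact force between each of the fingers, the arm and anything else below 0.3 N), for 2 s.
At the end, for the whole second after the job is handed in: The lid is shut to within 0.05 rad (6 mm at its front edge), the adapter and both couplings lie within 8 mm of where they were, and every bystander within 15 mm (value of joint organiser_lid below 0.05 rad and distance of each of adapter_plug, coupling_1, coupling_2 from where it was at the start of the episode below 0.008 m and distance of each of tape_green, tape_black, tape_measure, padlock, marker_1, multimeter, screw_jar, can_small, can_silver from where it was at the start of the episode below 0.015 m); the robot touches nothing.
It fails at once if the robot touches the plug adapter or a coupling (contact force between any of the fingers, the arm and adapter_plug above 0.3 N or contact force between any of the fingers, the arm and coupling_1 above 0.3 N or contact force between any of the fingers, the arm and coupling_2 above 0.3 N).
It fails at once if a part in the organiser is lifted, carried or shifted by more than 8 mm (distance of any of adapter_plug, coupling_1, coupling_2 from where it was at the start of the episode above 0.008 m).
It fails at once if a thing on the bench is moved by more than 15 mm (distance of any of tape_green, tape_black, tape_measure, padlock, marker_1, multimeter, screw_jar, can_small, can_silver from where it was at the start of the episode above 0.015 m).
It fails at once if the organiser or its lid is pushed with more than 40 N (contact force between the fingers and organiser above 40 N).
It fails at once if the lid or organiser is pushed with the arm or the gripper's body instead of the fingers (over 3 N) (contact force between the arm and organiser above 3 N).
It also fails if it takes over 54 s, if anything falls off the work surface, if the arm or the gripper's body presses on something with over 40 N, if the wrist force passes 120 N, or if a joint passes its speed limit or range.

## Working session

There is one attempt and no reset: what is moved stays moved. The work goes in short steps, Python scripts to look and compute and a tool call to move; the robot and the scene stay as the last step left them, time stands still between calls to the robot, and variables do not carry over. Pictures are saved under pics/ and viewed, at most 10 in all, crops included, and the job is handed in when it is done.

Besides the shell and the picture viewer there is one more tool, called after ">>>" as a command line: name --argument value ..., lists and objects as JSON in quotes. jog_arm: Moves the arm, as the interface text tells. Shift numbers are shares of 80 mm and turn numbers shares of 0.1 rad, none past 1 either way. Its arguments: {"type":"object","properties":{"targets":{"type":"array","items":{"type":"object","properties":{"xyz":{"type":"array","items":{"type":"number"}},"spin":{"type":"number"}}}},"gripper":{"type":"number"}},"required":["targets"]}

```bash
mkdir -p pics
python3 - <<'E'
from plant import bot
import cv2
for n in("side","top"):
    cv2.imwrite(f"pics/{n}0.png",cv2.resize(bot.capture(n),(800,600),interpolation=cv2.INTER_CUBIC)); print(n,bot.get_calibration(n))
print(bot.get_obs())
E
```

```text
side {'vfov': 43.482409367911416, 'cx': 256.39743310668916, 'cy': 192.71194979498665, 'eye': array([ 703.7526291 ,  725.10332863, 1198.23665907]), 'rotation': array([-2.62201481e+00, -2.67815201e-04,  2.84788151e+00])}
top {'vfov': 53.72279471997311, 'cx': 254.37596109756197, 'cy': 191.2525000237764, 'eye': array([ 324.47230436,  116.26954333, 1046.01880247]), 'rotation': array([-2.92571832e+00,  2.09800326e-03, -1.57013517e+00])}
{'time': 0.1, 'joint_positions': array([ 1.01800925e+00,  3.42686017e-01,  1.52488754e+00, -3.02468427e-06,
        1.27540524e+00, -1.45996247e-01]), 'dq': array([ 0.00018536, -0.0008494 , -0.00251736, -0.00137532,  0.00064791,
        0.00230624]), 'tau': array([ 1.63147000e-03, -4.32004058e+01, -2.44696552e+01,  7.18649849e-02,
        5.26074821e-02, -5.79013181e-05]), 'tool_pos': array([207.51691278, 481.86634651, 226.10919947]), 'tcp_rot': array([-3.14022084e+00, -1.98790862e-04,  2.73480257e+00]), 'contact_force': array([-0.86401158, -0.37282085, -0.2029989 ]), 'moment': array([0.02408301, 0.01112376, 0.00069883]), 'finger_force': 0.0, 'grip_width': 91.89663889676845}
```

View pics/side0.png

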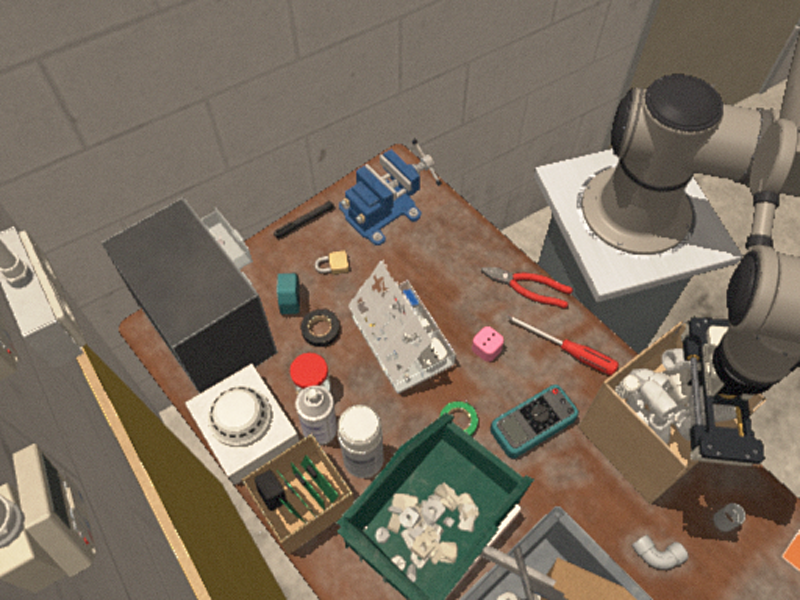

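View pics/top0.png

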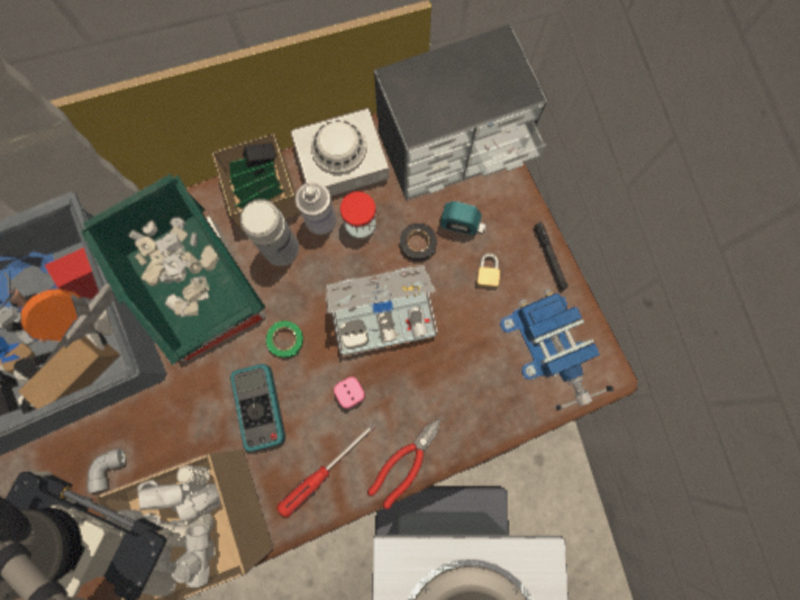

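The organiser is at about (383,315) in the top view (800-wide). The white block in its left compartment, at (354,332), is the likely adapter. The pink look-alike on the bench at (348,392) is to be left alone. I'll enlarge both views.

```bash
cat > h.py <<'E'
from plant import bot
import cv2, numpy as np
from scipy.spatial.transform import Rotation as R
def cam(n):
    c=bot.get_calibration(n); f=192/np.tan(np.radians(c['vfov']/2))
    return c,f,R.from_euler('xyz',c['rotation']).as_matrix()
def ray(n,u,v,z):
    c,f,M=cam(n); d=M@[(u-c['cx'])/f,(v-c['cy'])/f,1]; e=np.array(c['eye'])
    return e+d*(z-e[2])/d[2]
def proj(n,p):
    c,f,M=cam(n); q=(np.atleast_2d(p)-c['eye'])@M
    return np.c_[f*q[:,0]/q[:,2]+c['cx'],f*q[:,1]/q[:,2]+c['cy']]
def crop(n,out,x0,y0,w,h,s):
    im=bot.capture(n)[y0:y0+h,x0:x0+w]; cv2.imwrite(out,cv2.resize(im,None,fx=s,fy=s,interpolation=cv2.INTER_CUBIC))
E
python3 - <<'E'
from h import *
crop("top","pics/t1.png",195,160,100,75,8)
crop("side","pics/s1.png",215,160,100,100,6)
print(ray("top",246,201,20))
E
```

```text
[521.96657528 141.63253121  20.        ]
```

View pics/t1.png

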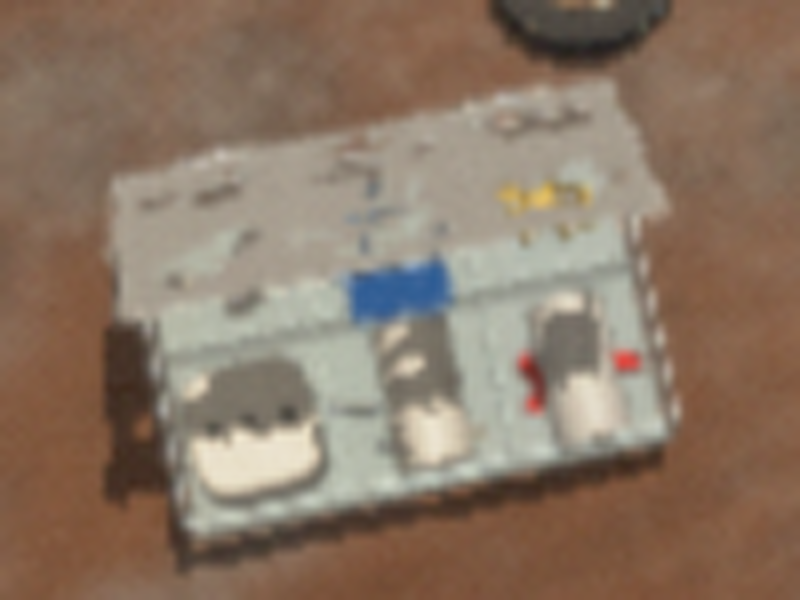

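View pics/s1.png

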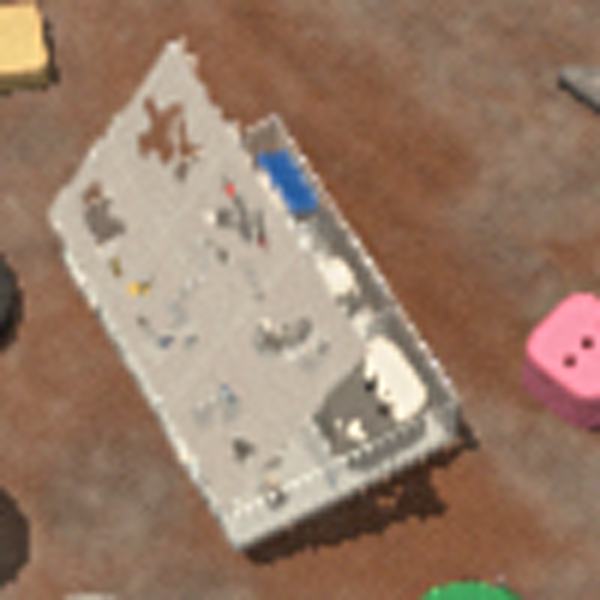

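Left compartment: a white rounded block with three dark holes, at top crop (255,425). This is the adapter. The middle and right compartments hold grey tubes, so they are the couplings. The blue tab is at crop (400,290). The lid's free edge runs from (118,315) to (665,210). Next I'll fit the organiser pose and lid angle.

```bash
cat >> h.py <<'E'
def W(p,o): # organiser->world, o=(x,y,yaw)
    c,s=np.cos(o[2]),np.sin(o[2]); p=np.atleast_2d(p).astype(float)
    return np.c_[o[0]+c*p[:,0]-s*p[:,1],o[1]+s*p[:,0]+c*p[:,1],p[:,2]]
def L(r,y,a): return [63-r*np.cos(a),y,46+r*np.sin(a)]
E
python3 - <<'E'
from h import *
from scipy.optimize import least_squares
T=np.array([[185,530],[672,440],[118,315],[665,210],[115,180],[612,85],[400,290]])/8+[195,160]
S=np.array([[455,415],[180,45],[55,215],[225,500]])/6+[215,160]
def pts(q):
    a=q[3]; fl,fr=[-57.5,86,44],[-57.5,-86,44]
    t=[fl,fr,L(121,86,a),L(121,-86,a),L(4,86,a),L(4,-86,a),L(127,0,a)]
    s=[fl,L(121,-86,a),L(4,-86,a),L(4,86,a)]
    return W(t,q),W(s,q)
def res(q):
    t,s=pts(q); return np.r_[(proj("top",t)-T).ravel(),(proj("side",s)-S).ravel()]
r=least_squares(res,[520,140,.1,.9],loss='soft_l1'); print(r.x.round(3)); print(res(r.x).reshape(-1,2).round(1))
q=r.x
for nm,p in dict(adapter=[-26,56,40],edge=L(121,0,q[3]),edgeup=L(121,0,1.6),hinge=[63,0,46],front=[-58,0,48]).items(): print(nm,W(p,q).round(0))
E
```

```text
[5.23985e+02 1.45193e+02 1.89000e-01 9.50000e-01]
[[-1.6 -0.8]
 [ 1.  -1.6]
 [-0.8  0.6]
 [ 0.4  0.7]
 [-0.3 -0.1]
 [-0.1  0.3]
 [-0.9 -1.9]
 [ 1.2 -2.9]
 [ 0.1 -2.7]
 [-0.5 -2.5]
 [ 0.   1.1]]
adapter [[488. 195.  40.]]
edge [[517. 144. 144.]]
edgeup [[589. 158. 167.]]
hinge [[586. 157.  46.]]
front [[467. 134.  48.]]
```

```bash
cat >> h.py <<'E'
Q=(524,145,.189)
def step(p,Q=Q,cur=None,yaw=None):
    "mm along the tool axes from the present pose to organiser-frame p"
    s=bot.get_obs(); yaw=s['tcp_rot'][2] if yaw is None else yaw
    M=R.from_euler('xyz',[np.pi,0,yaw]).as_matrix()
    return M.T@(W(p,Q)[0]-s['tool_pos'])
E
python3 - <<'E'
from h import *
print(ray("top",195+255/8,160+428/8,40), W([-26,56,40],Q))
print(step([-45,40,226],yaw=Q[2]+np.pi)/80)
E
```

```text
[483.96482054 192.26435081  40.        ] [[487.94189172 195.11798906  40.        ]]
[-2.53099528e+00 -4.38046605e+00  4.01527037e-03]
```

>>> jog_arm --targets '[{"xyz":[0,0,0],"spin":-1},{"xyz":[0,0,0],"spin":-1},{"xyz":[0,0,0],"spin":-1},{"xyz":[0,0,0],"spin":-1},{"xyz":[0,0,0],"spin":-1},{"xyz":[0,0,0],"spin":-0.96},{"xyz":[-0.2,-0.4,0],"spin":0},{"xyz":[-0.25,-0.45,0],"spin":0},{"xyz":[-0.25,-0.45,0],"spin":0},{"xyz":[-0.25,-0.45,0],"spin":0}]' --gripper 0

```text
time: 1.45
tool_pos: [309.3, 357.9, 226.6]
tcp_rot: [-3.142, -0.0, -2.952]
contact_force: [0.2, 0.6, 0.6]
grip_width: 0.7
finger_force: 0.0
```

>>> jog_arm --targets '[{"xyz":[-0.3,-0.5,0],"spin":0},{"xyz":[-0.3,-0.5,0],"spin":0},{"xyz":[-0.3,-0.5,0],"spin":0},{"xyz":[-0.3,-0.5,0],"spin":0},{"xyz":[-0.25,-0.4,0],"spin":0},{"xyz":[-0.13,-0.23,0],"spin":0},{"xyz":[0,0,0],"spin":0},{"xyz":[0,0,0],"spin":0},{"xyz":[0,0,0],"spin":0},{"xyz":[0,0,0],"spin":0}]'

```text
time: 2.7
tool_pos: [472.0, 176.7, 226.8]
tcp_rot: [3.141, 0.0, -2.951]
contact_force: [-0.6, -0.0, -0.3]
grip_width: 0.6
finger_force: 0.0
```

Run:
```python
from h import *
print(step([-45,40,125])/80, bot.get_obs())
```

```text
[-0.00135271 -0.01144939  1.27292736] {'time': 2.7, 'joint_positions': array([ 2.05971715e-01,  3.03434366e-01,  1.58017322e+00,  1.41745568e-04,
        1.25783037e+00, -1.55520559e+00]), 'dq': array([-0.00272519,  0.00127962, -0.00279254, -0.00101624,  0.00091738,
       -0.00138621]), 'tau': array([-3.90863372e-02, -4.08096707e+01, -2.41972321e+01, -3.39924032e-02,
        8.25620466e-02,  3.31144132e-03]), 'tool_pos': array([472.0067097 , 176.71218456, 226.8341888 ]), 'tcp_rot': array([ 3.14145539e+00,  1.52570607e-04, -2.95125531e+00]), 'contact_force': array([-0.6457161 , -0.03369883, -0.26465367]), 'moment': array([ 0.05174028,  0.0229602 , -0.00555579]), 'finger_force': 0.0, 'grip_width': 0.5999986211583163}
```

>>> jog_arm --targets '[{"xyz":[0,0,0.2],"spin":0},{"xyz":[0,0,0.3],"spin":0},{"xyz":[0,0,0.3],"spin":0},{"xyz":[0,0,0.3],"spin":0},{"xyz":[0,0,0.17],"spin":0},{"xyz":[-0.08,0,0],"spin":0},{"xyz":[-0.08,0,0],"spin":0},{"xyz":[-0.08,0,0],"spin":0},{"xyz":[-0.08,0,0],"spin":0},{"xyz":[-0.08,0,0],"spin":0}]'

```text
time: 3.95
tool_pos: [504.1, 182.2, 125.3]
tcp_rot: [3.142, -0.0, -2.952]
contact_force: [-1.3, 0.3, 1.3]
grip_width: 0.5
finger_force: 0.7
```

>>> jog_arm --targets '[{"xyz":[-0.07,0,0],"spin":0},{"xyz":[-0.07,0,0],"spin":0},{"xyz":[-0.07,0,0],"spin":0},{"xyz":[-0.07,0,0],"spin":0},{"xyz":[-0.07,0,0],"spin":0},{"xyz":[-0.07,0,0],"spin":0},{"xyz":[-0.06,0,0],"spin":0},{"xyz":[-0.06,0,0],"spin":0},{"xyz":[-0.06,0,0],"spin":0},{"xyz":[-0.04,0,0],"spin":0}]'

```text
time: 5.2
tool_pos: [554.5, 191.8, 125.1]
tcp_rot: [3.142, 0.0, -2.952]
contact_force: [-1.5, -0.4, 1.0]
grip_width: 0.7
finger_force: 0.2
```

Run:
```python
from h import *
print(step([54,40,125])/80)
crop("side","pics/s2.png",190,110,140,140,4)
```

```text
[-0.19123227 -0.0031607   0.00167676]
```

View pics/s2.png

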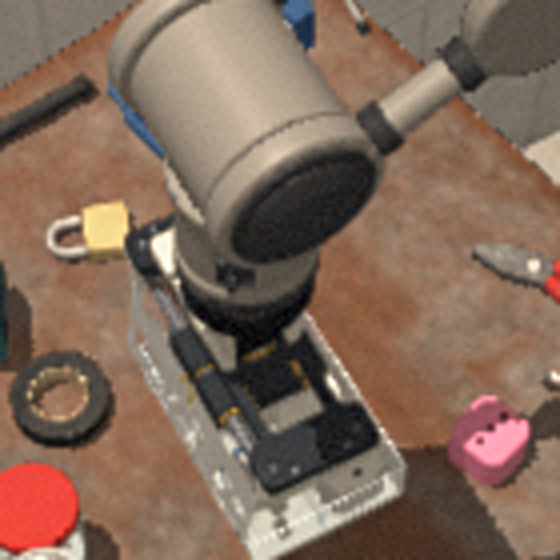

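The lid is nearly upright, a thin grey strip from crop (135,290) to (250,550), with the gripper in front of it. I'll push on to about 1.62.

>>> jog_arm --targets '[{"xyz":[-0.05,0,0],"spin":0},{"xyz":[-0.05,0,0],"spin":0},{"xyz":[-0.05,0,0],"spin":0},{"xyz":[-0.04,0,0],"spin":0},{"xyz":[-0.04,0,0],"spin":0},{"xyz":[-0.02,0,0],"spin":0},{"xyz":[0,0,0],"spin":0},{"xyz":[0,0,0],"spin":0},{"xyz":[0,0,0],"spin":0},{"xyz":[0,0,0],"spin":0}]'

```text
time: 6.5
tool_pos: [573.8, 195.5, 125.2]
tcp_rot: [3.142, 0.0, -2.952]
contact_force: [-0.7, -0.5, -0.2]
grip_width: 0.4
finger_force: 0.0
```

Run:
```python
from h import *
print(step([-26,40,125])/80,step([-28,54,56])/80)
```

```text
[ 1.05507405 -0.00297168  0.00283736] [1.08004584 0.17203235 0.86533736]
```

>>> jog_arm --targets '[{"xyz":[0.05,0,0],"spin":0},{"xyz":[0.15,0,0],"spin":0},{"xyz":[0.2,0.04,0],"spin":0},{"xyz":[0.25,0.05,0],"spin":0},{"xyz":[0.25,0.05,0],"spin":0},{"xyz":[0.18,0.03,0],"spin":0},{"xyz":[0,0,0.1],"spin":0},{"xyz":[0,0,0.1],"spin":0},{"xyz":[0,0,0],"spin":0},{"xyz":[0,0,0],"spin":0}]'

```text
time: 7.75
tool_pos: [486.7, 192.6, 108.9]
tcp_rot: [3.142, -0.0, -2.953]
contact_force: [0.4, -0.6, 0.5]
grip_width: 0.4
finger_force: 0.0
```

Run:
```python
from h import *
print(step([-28,54,56])/80)
im=bot.capture("side")[150:270,200:320]; im=cv2.resize(im,None,fx=5,fy=5,interpolation=cv2.INTER_CUBIC)
for a,c in((1.45,(0,0,255)),(1.6,(0,255,0))):
    p=(proj("side",W([L(121,-86,a),L(121,86,a)],Q))-[200,150])*5
    for u in p: cv2.drawMarker(im,tuple(int(k) for k in u),c,0,14,1)
cv2.imwrite("pics/s3.png",im)
```

```text
[0.00343189 0.00331171 0.66104499]
```

View pics/s3.png

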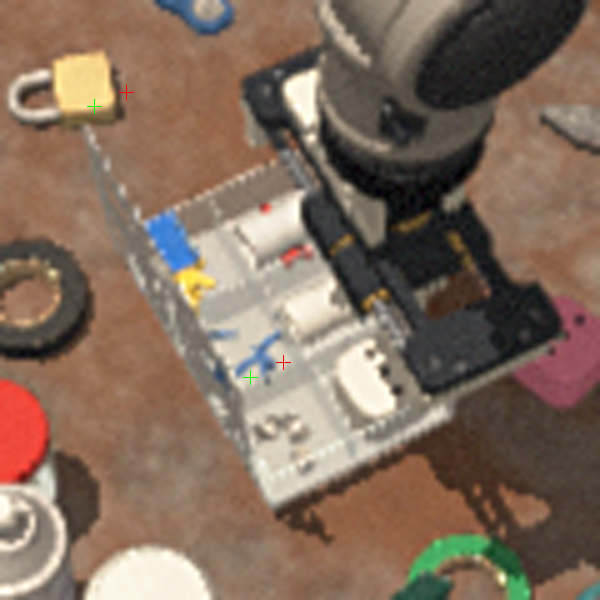

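The lid's right free corner is at crop (85,125), past the 1.6 mark once the known image offset is allowed for, so it is fully open. The adapter at (365,378) and both tubes are undisturbed. I'll descend and point.

>>> jog_arm --targets '[{"xyz":[0,0,0.15],"spin":0},{"xyz":[0,0,0.2],"spin":0},{"xyz":[0,0,0.2],"spin":0},{"xyz":[0,0,0.1],"spin":0},{"xyz":[0,0,0],"spin":0},{"xyz":[0,0,0],"spin":0},{"xyz":[0,0,0],"spin":0},{"xyz":[0,0,0],"spin":0},{"xyz":[0,0,0],"spin":0},{"xyz":[0,0,0],"spin":0}]'

```text
time: 9.05
tool_pos: [486.4, 192.6, 57.2]
tcp_rot: [3.142, 0.0, -2.952]
contact_force: [0.0, 0.4, 0.2]
grip_width: 0.4
finger_force: 0.0
```

>>> jog_arm --targets '[{"xyz":[0,0,0],"spin":0},{"xyz":[0,0,0],"spin":0},{"xyz":[0,0,0],"spin":0},{"xyz":[0,0,0],"spin":0},{"xyz":[0,0,0],"spin":0},{"xyz":[0,0,0],"spin":0},{"xyz":[0,0,0],"spin":0},{"xyz":[0,0,0],"spin":0},{"xyz":[0,0,0],"spin":0},{"xyz":[0,0,0],"spin":0}]'

```text
time: 10.3
tool_pos: [486.4, 192.6, 57.1]
tcp_rot: [3.142, 0.0, -2.952]
contact_force: [-0.1, 0.2, 0.1]
grip_width: 0.4
finger_force: 0.0
```

>>> jog_arm --targets '[{"xyz":[0,0,0],"spin":0},{"xyz":[0,0,0],"spin":0},{"xyz":[0,0,0],"spin":0},{"xyz":[0,0,0],"spin":0},{"xyz":[0,0,0],"spin":0},{"xyz":[0,0,0],"spin":0},{"xyz":[0,0,0],"spin":0},{"xyz":[0,0,0],"spin":0},{"xyz":[0,0,0],"spin":0},{"xyz":[0,0,0],"spin":0}]'

```text
time: 11.55
tool_pos: [486.4, 192.7, 57.1]
tcp_rot: [3.142, 0.0, -2.952]
contact_force: [-0.2, 0.1, 0.7]
grip_width: 0.4
finger_force: 0.0
```

Run:
```python
from h import *
print(step([-28,40,205])/80,step([95,40,205])/80)
print(ray("top",418/800*512,241/600*384,18),step([95,40,130])/80)
```

```text
[-2.69510164e-05 -1.73394955e-01 -1.84824150e+00] [-1.5375269  -0.17380252 -1.8482415 ]
[657.4069263   81.35920869  18.        ] [-1.5375269  -0.17380252 -0.9107415 ]
```

>>> jog_arm --targets '[{"xyz":[0,0,-0.2],"spin":0},{"xyz":[0,0,-0.4],"spin":0},{"xyz":[0,0,-0.5],"spin":0},{"xyz":[0,0,-0.5],"spin":0},{"xyz":[0,0,-0.25],"spin":0},{"xyz":[-0.2,-0.05,0],"spin":0},{"xyz":[-0.3,-0.05,0],"spin":0},{"xyz":[-0.4,-0.05,0],"spin":0},{"xyz":[-0.4,-0.02,0],"spin":0},{"xyz":[-0.24,0,0],"spin":0}]'

```text
time: 12.8
tool_pos: [611.1, 202.4, 204.7]
tcp_rot: [3.142, -0.0, -2.953]
contact_force: [-0.8, 0.2, -0.5]
grip_width: 0.5
finger_force: 0.0
```

>>> jog_arm --targets '[{"xyz":[0,0,0],"spin":0},{"xyz":[0,0,0.15],"spin":0},{"xyz":[0,0,0.25],"spin":0},{"xyz":[0,0,0.25],"spin":0},{"xyz":[0,0,0.16],"spin":0},{"xyz":[0,0,0],"spin":0},{"xyz":[0,0,0],"spin":0},{"xyz":[0,0,0],"spin":0},{"xyz":[0,0,0],"spin":0},{"xyz":[0,0,0],"spin":0}]'

```text
time: 14.05
tool_pos: [610.0, 202.5, 140.6]
tcp_rot: [3.141, 0.0, -2.952]
contact_force: [-1.0, 0.1, 0.1]
grip_width: 0.4
finger_force: 0.0
```

Run:
```python
from h import *
for a in(1.57,1.4,1.2,1.05,.9,.75,.6,.45,.3,.15,0):
    print(a,(step([72.5-95*np.cos(a)+3.1*np.sin(a),40,46+95*np.sin(a)+3.1*np.cos(a)])/80).round(2))
```

```text
1.57 [ 0.25 -0.   -0.01]
1.4 [ 0.45 -0.    0.01]
1.2 [ 0.68 -0.    0.06]
1.05 [ 0.84 -0.    0.13]
0.9 [ 0.99 -0.    0.23]
0.75 [ 1.13 -0.    0.34]
0.6 [ 1.24 -0.    0.48]
0.45 [ 1.34 -0.    0.63]
0.3 [ 1.41 -0.    0.79]
0.15 [ 1.45 -0.    0.97]
0 [ 1.47 -0.    1.14]
```

>>> jog_arm --targets '[{"xyz":[0.08,0,0],"spin":0},{"xyz":[0.08,0,0],"spin":0},{"xyz":[0.09,0,0],"spin":0},{"xyz":[0.1,0,0],"spin":0},{"xyz":[0.1,0,0.01],"spin":0},{"xyz":[0.08,0,0.02],"spin":0},{"xyz":[0.08,0,0.02],"spin":0},{"xyz":[0.07,0,0.02],"spin":0},{"xyz":[0.08,0,0.03],"spin":0},{"xyz":[0.08,0,0.04],"spin":0}]'

```text
time: 15.3
tool_pos: [543.5, 189.7, 128.9]
tcp_rot: [3.142, 0.0, -2.952]
contact_force: [0.3, -0.1, 0.5]
grip_width: 0.4
finger_force: 0.2
```

>>> jog_arm --targets '[{"xyz":[0.08,0,0.05],"spin":0},{"xyz":[0.07,0,0.05],"spin":0},{"xyz":[0.07,0,0.05],"spin":0},{"xyz":[0.07,0,0.06],"spin":0},{"xyz":[0.06,0,0.06],"spin":0},{"xyz":[0.06,0,0.07],"spin":0},{"xyz":[0.05,0,0.07],"spin":0},{"xyz":[0.05,0,0.08],"spin":0},{"xyz":[0.04,0,0.08],"spin":0},{"xyz":[0.03,0,0.08],"spin":0}]'

```text
time: 16.55
tool_pos: [498.1, 181.0, 76.6]
tcp_rot: [3.142, -0.0, -2.952]
contact_force: [0.0, 0.3, 0.8]
grip_width: 0.1
finger_force: 0.1
```

Run:
```python
from h import *
print(step([-22,40,49])/80)
crop("side","pics/s4.png",200,150,120,120,5)
```

```text
[ 0.04149002 -0.00315787  0.34560034]
```

View pics/s4.png

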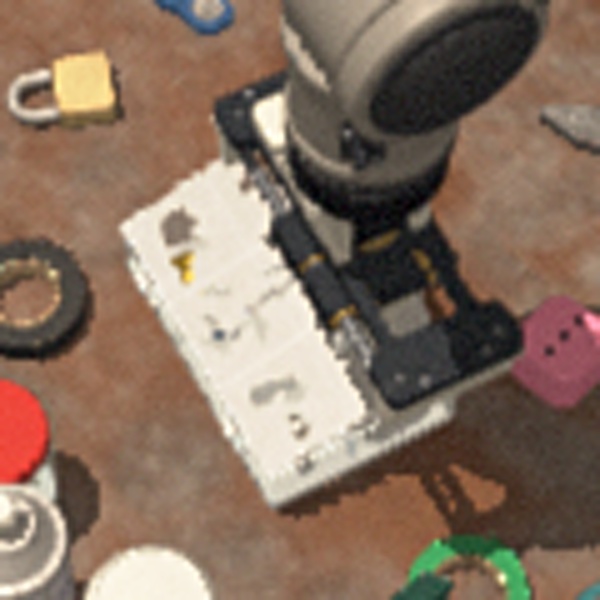

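The lid is a bright plate at crop (120,230)–(370,430), folding down under the gripper and nearly shut. I'll continue slowly.

>>> jog_arm --targets '[{"xyz":[0.02,0,0.06],"spin":0},{"xyz":[0.01,0,0.06],"spin":0},{"xyz":[0.01,0,0.06],"spin":0},{"xyz":[0,0,0.05],"spin":0},{"xyz":[0,0,0.04],"spin":0},{"xyz":[0,0,0.03],"spin":0},{"xyz":[0,0,0.02],"spin":0},{"xyz":[0,0,0.01],"spin":0},{"xyz":[0,0,0],"spin":0},{"xyz":[0,0,0],"spin":0}]'

```text
time: 17.85
tool_pos: [495.3, 180.5, 50.8]
tcp_rot: [3.142, 0.0, -2.952]
contact_force: [0.4, 0.7, -0.3]
grip_width: 0.7
finger_force: 0.0
```

>>> jog_arm --targets '[{"xyz":[0,0,0.01],"spin":0},{"xyz":[0,0,0],"spin":0},{"xyz":[0,0,0.01],"spin":0},{"xyz":[0,0,0],"spin":0},{"xyz":[0,0,0.005],"spin":0},{"xyz":[0,0,0],"spin":0},{"xyz":[0,0,0],"spin":0},{"xyz":[0,0,0],"spin":0},{"xyz":[0,0,0],"spin":0},{"xyz":[0,0,0],"spin":0}]'

```text
time: 19.1
tool_pos: [495.2, 180.5, 48.7]
tcp_rot: [3.142, 0.0, -2.952]
contact_force: [0.0, -0.7, 0.1]
grip_width: 0.5
finger_force: 0.0
```

>>> jog_arm --targets '[{"xyz":[0,0,0.01],"spin":0},{"xyz":[0,0,0],"spin":0},{"xyz":[0,0,0.005],"spin":0},{"xyz":[0,0,0],"spin":0},{"xyz":[0,0,0],"spin":0},{"xyz":[0,0,0],"spin":0},{"xyz":[0,0,0],"spin":0},{"xyz":[0,0,0],"spin":0},{"xyz":[0,0,0],"spin":0},{"xyz":[0,0,0],"spin":0}]'

```text
time: 20.35
tool_pos: [495.3, 180.5, 47.9]
tcp_rot: [3.142, 0.0, -2.952]
contact_force: [-1.3, 0.0, 5.9]
grip_width: 0.2
finger_force: 2.7
```

5.9 N on the lid, so it is shut. I'll lift off and check.

>>> jog_arm --targets '[{"xyz":[0,0,-0.05],"spin":0},{"xyz":[0,0,-0.2],"spin":0},{"xyz":[0,0,-0.5],"spin":0},{"xyz":[0,0,-0.5],"spin":0},{"xyz":[0,0,-0.5],"spin":0},{"xyz":[0.4,0,-0.4],"spin":0},{"xyz":[0.4,0,0],"spin":0},{"xyz":[0.3,0,0],"spin":0},{"xyz":[0,0,0],"spin":0},{"xyz":[0,0,0],"spin":0}]'

```text
time: 21.6
tool_pos: [409.7, 164.1, 220.2]
tcp_rot: [3.142, 0.002, -2.952]
contact_force: [-0.4, 0.0, 0.3]
grip_width: 0.3
finger_force: 0.0
```

Run:
```python
from h import *
im=bot.capture("side")[120:270,190:340]; im=cv2.resize(im,None,fx=4,fy=4,interpolation=cv2.INTER_CUBIC)
for a,c in((0.02,(0,255,0)),(.1,(0,0,255))):
    for u in (proj("side",W([L(121,-86,a),L(121,86,a)],Q))-[190,120])*4: cv2.drawMarker(im,tuple(int(k) for k in u),c,0,10,1)
cv2.imwrite("pics/s5.png",im)
```

```text
(no output)
```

View pics/s5.png

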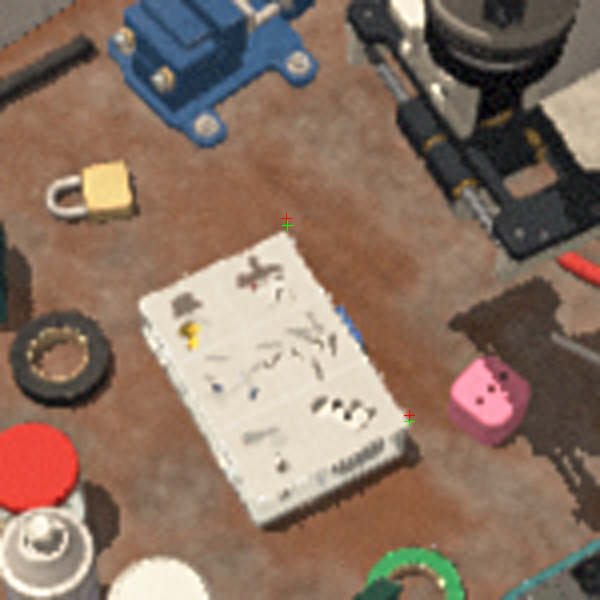

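The lid lies flat on the box, with its front corners at crop (290,235) and (408,430). That matches "shut" with the known image offset. Nothing else has moved, so I'll hand in.

```bash
python3 -c "
from plant import bot
print(bot.close_job())"
```

```text
the job is handed in; nothing more can be done
None
```

I swung the lid fully open, pointed at the plug adapter in the front-left compartment for over two seconds, pushed the lid shut and handed the job in; the verdict was not shown, but in the last picture the lid was shut and nothing visible had moved.

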